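Uncover the dish and hold the spring-loaded magnifier over it

TASK

Lift the red lid off the specimen dish on the cream light base, set it down flat and right way up between the four pegs of the white lid rest, and let go of it. Then swing the spring-loaded magnifier arm round by its yellow knob until it is hard against its stop, with the lens over the dish, and finish while still holding it there with the gripper: it springs back if let go. The dish stays in its seat, and the slide box, the bottle and the spare dish are to be left where they are.

Things in the scene. Friction and masses are not known exactly. Their poses are not given: they have to be found in the camera images.
- lid_center (a point): Centre (half-way up) of the loose red lid: round, 54 mm outer diameter, 13 mm high (skirt 10 mm deep, 49 mm inside), about 25 g, z axis up out of its closed top. It sits over the dish's rim with 2.5 mm of play and lifts straight off; there its underside is 20 mm and its top 33 mm above the light base's top face. Grip it across its diameter.
- dish_bottom (a point): Centre of the underside of the clear specimen dish, z axis up: outer diameter 44 mm, 30 mm high, about 50 g, standing loose in a shallow ring seat. It stays there.
- dish_seat (a point): Centre of the dish's seat, on the top face of the light base: a black ring 58 mm in outer diameter, 49 mm inside, 4 mm high. Fixed.
- lid_rest_top (a point): Centre of the top face of the lid rest: a fixed white block 64 (its x) x 46 (its y) x 30 mm on a 110 x 90 x 4 mm foot. Four black pegs, 6 mm thick, 10 mm high, stand on top at x +-28, y +-19.5 mm. The lid lies flat between them with 4 mm of play, its centre 6.5 mm above this point, overhanging the long sides by 4 mm: fingers gripping it along the rest's y pass between the pegs, outside the block.
- light_base: Cream light base, fixed, 200 mm (its x) by 250 mm (its y) and 40 mm high; origin at the centre of its underside. In its frame the dish seat is at (-10, -60) mm and the magnifier's pivot at (70, 0) mm; the pivot post ends 52 mm above the top face.
- magnifier (a joint): Angle (rad) of the magnifier arm about its vertical pivot: 0 at rest, away from the dish, growing counter-clockwise seen from above; hard stop at 1.30, lens centred over the dish. A spring always drives it back: about 2 N at the knob at rest, 5 N at the stop. Flat bar with a 62 mm lens 100 mm from the pivot, 38 to 46 mm above the light base's top face; it clears the dish and lid.
- pivot_axis (a point): Point on the magnifier arm's vertical pivot axis, at the arm's mid height (42 mm above the light base's top face). Fixed to the light base.
- yellow_knob (a point): Centre of the magnifier arm's yellow knob: an upright pin 12 mm in diameter, 30 mm high, on the arm's end 145 mm from the pivot, beyond the lens. The pin runs from 15 mm below this point (the arm's upper face) to 15 mm above. Its x axis points from the pivot outward along the arm. It moves with the arm.
- slide_box: Bystander: loose blue slide box 85 x 100 x 37 mm, origin at the centre of its underside.
- bottle: Bystander: amber bottle 50 mm in diameter, 100 mm high, origin at the centre of its underside.
- spare_dish: Bystander: empty shallow glass dish 90 mm across and 16 mm high, origin at the centre of its underside.
Things that resemble listed ones, but are neither listed nor needed, are in the scene too. There is more than one size of the part that bears lid_center; the job needs the larger. Of the things that look like the part that bears lid_rest_top, the larger one is meant.

How it is judged:
By the outcome, as a careful person would: the job done as asked, in the order asked, and still so for the second after the job is handed in, while the arm keeps its last pose, push and grip.
It also fails if it takes over 61 s, if anything falls off the work surface, if the arm or the gripper's body presses on something with over 40 N, if the wrist force passes 120 N, or if a joint passes its speed limit or range.

ROBOT

A 7-joint arm with a two-finger parallel gripper is mounted at the origin on the work surface. World frame = base frame: x ahead of the robot, y to its left, z up, the work surface at z = 0. Lengths are in m, angles in rad, forces in N, time in s.
With the tool pointing down it reaches from about 0.35 to 0.9 m from the base axis. Payload 8.1 kg.
Tool frame: the origin (TCP) lies midway between the tips of the shut fingers; the grasp point (between the pads) lies 19 mm behind it; z points along the fingers, y is the line along which they close (so a half turn about z gives the same grasp; the last joint's range is limited). The gripper opens to 92 mm and grips with 3 to 60 N. Pads are 19 mm wide; open, the fingers measure 130 mm over their backs; the gripper's body (75 mm by 190 mm) begins 47 mm behind the grasp point.
Start: joints at [1.231, 0.434, 0.025, 1.573, -0.012, 1.134, -0.075], TCP at [0.147, -0.608, 0.227] pointing down, gripper open.
Joint ranges: [-2.62, 2.62], [-0.44, 2.09], [-1.27, 1.32], [0.08, 2.57], [-1.32, 4.46], [0.12, 2], [-2.74, 2.74]. Speed limits (rad/s): [2.22, 2.22, 3.01, 3.01, 3.14, 3.14, 3.14].

INTERFACE

Orientations are given as a rotation vector (axis times angle).
In Python, from cell import arm gives the robot as it stands.
- The arm moves only by the tool arm_command, never from a script. Its arguments are lists of equal length, an entry for each row: "dp": the shift along the tool's x, y, z in units of 25 mm (1.0 is 25 mm), a list of three; "angular": the turn, a rotation vector about the tool's x, y, z in units of 0.15 rad (1.0 is 0.15 rad), a list of three; "claw": the opening, from 0 (shut) to 1 (fully open). In form: {"dp": [[x, y, z], ...], "angular": [[rx, ry, rz], ...], "claw": [claw, ...]}. A call has 1 to 10 rows; each row shifts and turns the commanded pose from where the row before left it, along the tool's axes as they then stand; what a row does not reach is not made up. A row lasts 1/10 s, in which the tool goes at most 50 mm and 8.59 degrees, less where a joint would pass 70% of its speed; a pose out of reach is approached as far as the arm can. A call with a number of a shift or a turn outside -1 to 1 is refused whole. A call with a gripper value outside its range is refused whole. The fingers move at their own pace and stop on an object; "force" is the grip in N (left out, the last holds). Time passes only in rows, so rows that do not move let the fingers close. It gives the time, the measured TCP pose, the force, the opening and the grip force at its end, in the units of the state.
- arm.observe(): the state, without advancing time (a new reading comes with each control period).
- arm.get_image(name): name is "scene" or "side" or "wrist"; returns a dict with "frame" (400x640x3 uint8, red, green, blue), "z_map" (400x640 float32, m along the optical axis (not along the pixel's ray), 0 where there is no reading), "K" (3x3 intrinsics, pixels), "k1" (the pictures are not rectified: a ray, as slopes to the right and down, at radius r is drawn at 1 + k1 r^2 times it, then the intrinsics apply), "R" (3x3) and "t" (3): a world point X has camera coordinates R X + t. Camera axes: x right, y down, z forward; pixel columns grow to the right and rows downward; lengths in m; the calibration is good to about 2 mm. A picture is of the moment at which its call begins.
- arm.sign_off(): hands the job in; it is judged then, once.
The state is a dict: "clock": time; "joints": joint angles; "dq": joint speeds; "joint_efforts": joint torques, N m; "position": TCP position; "ee_rot": TCP orientation; "force": force on the tool from outside, world axes, zero at the start; "ft_torque": the same for the moment, N m; "width": opening from 0.0 (shut) to 1.0 (fully open); "gripper_force": force on a finger pad.
Only numpy, scipy, OpenCV 4.12 (cv2) and the standard library are available. Lean on these libraries where they do the work, as an engineer would, in place of code of your own. Each camera call takes 0.05 s, during which the arm holds its last target. There are 200 camera calls.

## Working session

There is one attempt and no reset: what is moved stays moved. The work goes in short steps, Python scripts to look and compute and a tool call to move; the robot and the scene stay as the last step left them, time stands still between calls to the robot, and variables do not carry over. Pictures are saved under pics/ and viewed, at most 10 in all, crops included, and the job is handed in when it is done.

Besides the shell and the picture viewer there is one more tool, called after "Call:" as a command line: name --argument value ..., lists and objects as JSON in quotes. arm_command: Moves the arm, as the interface text tells. Its arguments: {"type":"object","properties":{"dp":{"type":"array","items":{"type":"array","items":{"type":"number"}}},"angular":{"type":"array","items":{"type":"array","items":{"type":"number"}}},"claw":{"type":"array","items":{"type":"number"}},"force":{"type":"number"}},"required":["dp","angular","claw"]}

```bash
mkdir -p pics; cat > h.py <<'E'
import numpy as np, cv2
from cell import arm
from scipy.spatial.transform import Rotation as Rn
def grab(name):
    im=arm.get_image(name); np.savez(f'pics/{name}.npz',**im); return im
def save(im,fn,box=None,s=1):
    f=im['frame'][:,:,::-1]
    if box: f=f[box[1]:box[3],box[0]:box[2]]
    cv2.imwrite('pics/'+fn,cv2.resize(f,None,fx=s,fy=s,interpolation=cv2.INTER_CUBIC))
def world(im,u,v,z=None):
    """pixel -> world by depth, or on plane z"""
    K=im['K'];d=np.array([(u-K[0,2])/K[0,0],(v-K[1,2])/K[1,1]]);s=d.copy()
    for _ in range(20): s=d/(1+float(im['k1'])*(s@s))
    ray=np.array([*s,1.]);R=im['R'];t=im['t']
    if z is None:
        return R.T@(ray*im['z_map'][int(round(v)),int(round(u))]-t)
    o=-R.T@t;w=R.T@ray
    return o+w*(z-o[2])/w[2]
def cloud(im):
    K=im['K'];v,u=np.mgrid[0:400,0:640]
    d=np.stack([(u-K[0,2])/K[0,0],(v-K[1,2])/K[1,1]],-1);s=d.copy()
    for _ in range(20): s=d/(1+float(im['k1'])*(s**2).sum(-1,keepdims=True))
    p=np.dstack([s,np.ones((400,640))])*im['z_map'][...,None]
    return (p-im['t'])@im['R']
E
python3 - <<'E'
from h import *
for n in('scene','side'):
    im=grab(n); save(im,n+'0.png',s=1.25); print(n,-im['R'].T@im['t'],im['k1'])
o=arm.observe();print(o)
E
```

```text
scene [ 0.98926039 -0.45315143  0.836512  ] -0.0005128248669186126
side [ 0.41808038 -0.83881578  0.68970019] -0.09016688029233627
{'clock': 0.1, 'joints': array([ 1.23141443,  0.43511993,  0.02495213,  1.57400236, -0.01161667,
        1.13400611, -0.07508803]), 'dq': array([-0.00025497, -0.0026577 , -0.00019639, -0.0025178 , -0.00037784,
       -0.00146004,  0.00131873]), 'joint_efforts': array([ 3.09648523e-03, -6.69117808e+01,  9.88111049e-01, -3.15147150e+01,
       -6.04673987e-02,  3.74612049e-02,  1.23597356e-04]), 'position': array([ 0.14646776, -0.60712205,  0.22604539]), 'ee_rot': array([-3.11825398e+00, -3.70836455e-01,  4.16392318e-04]), 'force': array([ 0.44098055, -0.2655111 , -0.11196441]), 'ft_torque': array([ 0.02528155, -0.03027631,  0.00402747]), 'gripper_force': 0.0, 'width': 1.0008211073961402}
```

View pics/scene0.png

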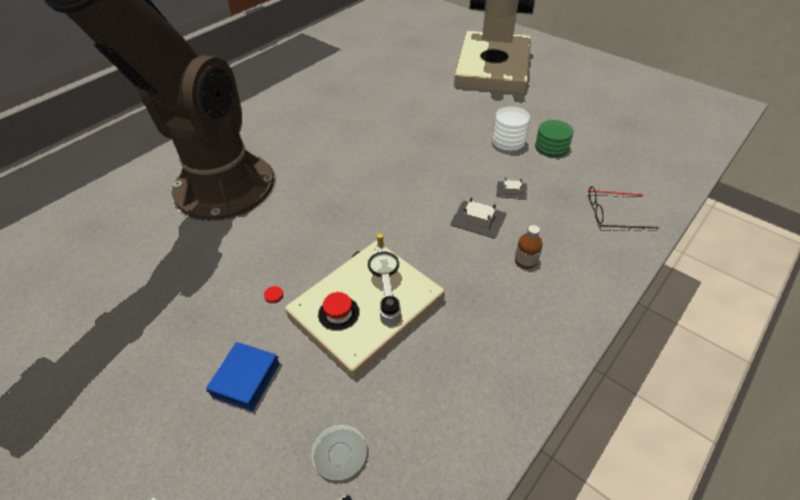

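View pics/side0.png

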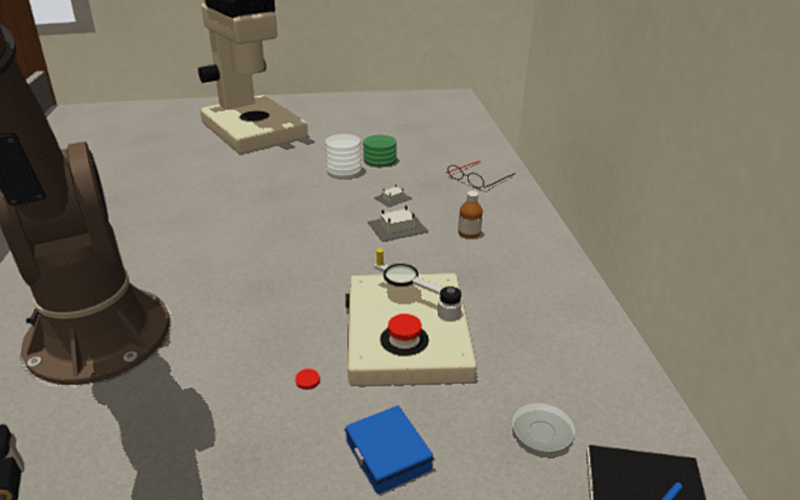

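Lid candidates (scene, 800 px view): the red lid on the dish at (338,302) and the small red lid on the table at (273,294). I choose the one on the dish. Rest candidates: the large block at (480,213) and the small one at (512,186). I choose the large one. The knob is at (380,240) and the pivot at (390,305).

```bash
python3 - <<'E'
from h import *
tiles=[]
for n,boxes in (('scene',[(215,170,375,310),(350,125,450,212)]),('side',[(270,190,390,310),(270,130,370,217)])):
    im=dict(np.load(f'pics/{n}.npz'))
    for b in boxes:
        f=im['frame'][b[1]:b[3],b[0]:b[2],::-1]; tiles.append(cv2.resize(f,(400,300),interpolation=cv2.INTER_CUBIC))
    P=cloud(im); hsv=cv2.cvtColor(im['frame'],cv2.COLOR_RGB2HSV); h,s,v=[hsv[...,i].astype(int) for i in range(3)]
    def st(name,m,zr):
        m=m&(P[...,2]>zr[0])&(P[...,2]<zr[1]); q=P[m]
        if len(q)<3: print(n,name,len(q));return
        print(n,name,len(q),'med',q.mean(0).round(4),'min',q.min(0).round(3),'max',q.max(0).round(3), 'rect',cv2.minAreaRect((q[:,:2]*1000).astype(np.float32)))
    red=((h<6)|(h>174))&(s>180)&(v>100)
    st('lidtop',red,(.069,.078)); st('small',red,(0,.03))
    yel=(h>18)&(h<32)&(s>170)&(v>80); st('knob',yel,(.08,.13))
    st('knobtop',yel,(.108,.13))
    cream=(h>18)&(h<35)&(s>30)&(s<120)&(v>150)&(P[...,0]<.75)&(P[...,1]<0.3)
    st('basetop',cream,(.036,.045))
    u=im['frame'].min(-1)
    st('rest',(u>190)&(P[...,0]>.3)&(P[...,0]<.9)&(P[...,1]>-.25)&(P[...,1]<.1),(.028,.04))
    st('blue',(h>105)&(h<125)&(s>150),(.03,.045))
cv2.imwrite('pics/crops.png',np.vstack([np.hstack(tiles[:2]),np.hstack(tiles[2:])]))
for n,uv in (('scene',[(480,211),(512,184),(380,240),(338,302)]),('side',[(397,215),(404,322),(380,255)])):
    im=dict(np.load(f'pics/{n}.npz'))
    for a in uv: print(n,a,world(im,a[0]/1.25,a[1]/1.25).round(3))
E
```

```text
scene lidtop 328 med [ 0.5278 -0.1139  0.0725] min [ 0.501 -0.139  0.069] max [ 0.553 -0.088  0.076] rect ((526.8804931640625, -113.84278106689453), (51.27410888671875, 50.91366958618164), 8.065957069396973)
scene small 136 med [ 0.3701 -0.1506  0.0089] min [ 0.351 -0.169  0.005] max [ 0.388 -0.133  0.012] rect ((369.09136962890625, -150.3285369873047), (34.28340530395508, 37.25682067871094), 74.56373596191406)
scene knob 26 med [0.504  0.0352 0.1078] min [0.498 0.031 0.091] max [0.509 0.041 0.119] rect ((503.2774963378906, 34.90565872192383), (8.675684928894043, 10.834647178649902), 19.479307174682617)
scene knobtop 15 med [0.5035 0.0356 0.1144] min [0.498 0.031 0.109] max [0.509 0.041 0.119] rect ((504.1924133300781, 36.43050765991211), (7.4421586990356445, 12.54864501953125), 66.82040405273438)
scene basetop 4614 med [ 0.5488 -0.068   0.0393] min [ 0.434 -0.183  0.036] max [0.647 0.074 0.045] rect ((540.4944458007812, -53.54811096191406), (248.9619140625, 198.18817138671875), 85.73602294921875)
scene rest 0
scene blue 1580 med [ 0.4832 -0.3095  0.0361] min [ 0.425 -0.366  0.03 ] m
[... 910 characters left out ...]
 84.4642562866211)
side basetop 4698 med [ 0.5276 -0.0779  0.0393] min [ 0.43  -0.181  0.036] max [0.644 0.078 0.044] rect ((537.0919799804688, -52.143707275390625), (250.9580535888672, 198.7862548828125), 85.84734344482422)
side rest 0
side blue 2389 med [ 0.4758 -0.3104  0.0357] min [ 0.421 -0.366  0.03 ] max [ 0.531 -0.249  0.04 ] rect ((475.7841796875, -306.397216796875), (84.55091857910156, 100.9408187866211), 20.913061141967773)
scene (480, 211) [0.57  0.301 0.03 ]
scene (512, 184) [0.569 0.441 0.017]
scene (380, 240) [0.509 0.031 0.113]
scene (338, 302) [ 0.528 -0.11   0.074]
side (397, 215) [0.563 0.306 0.03 ]
side (404, 322) [ 0.524 -0.105  0.071]
side (380, 255) [0.499 0.034 0.109]
```

View pics/crops.png

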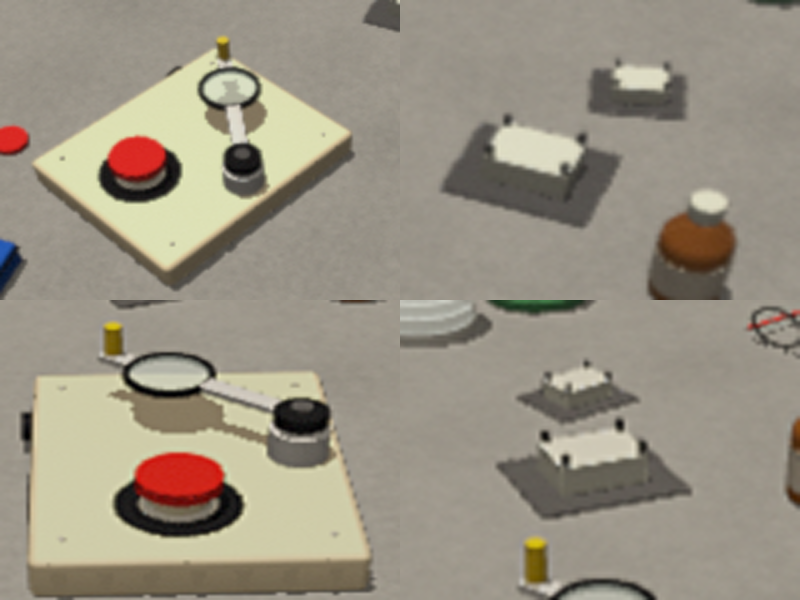

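The crop confirms it: the large red lid on the dish at crop (137,160), and the larger rest at crop (535,150). Next I measure the rest's axes and plan the moves.

```bash
cat >> h.py <<'E'
def plan(p,yaw,o=None):
    "shift in tool units (now) and turn about tool z to reach p with tool-x at world yaw(deg), half turn free"
    o=o or arm.observe(); R=Rn.from_rotvec(o['ee_rot']).as_matrix()
    cur=np.degrees(np.arctan2(R[1,0],R[0,0])); d=(yaw-cur+90)%180-90
    print('pos',o['position'].round(4),'yaw',cur.round(1),'tilt',np.degrees(np.arccos(-R[2,2])).round(2),'clock',o['clock'],'w',round(o['width'],3),'F',o['force'].round(1),'q7',o['joints'][6].round(2))
    print('tool units',(R.T@(np.array(p)-o['position'])/.025).round(2),'turn units',round(-np.radians(d)/.15,2),'deg',round(d,1))
E
python3 - <<'E'
from h import *
for n in('scene','side'):
    im=dict(np.load(f'pics/{n}.npz'));P=cloud(im)
    reg=(P[...,0]>.45)&(P[...,0]<.7)&(P[...,1]>.2)&(P[...,1]<.4)
    m=reg&(im['frame'].min(-1)>150)&(P[...,2]>.026)&(P[...,2]<.042); q=P[m]; print(n,len(q),q.mean(0).round(4),cv2.minAreaRect((q[:,:2]*1000).astype(np.float32)))
    m=reg&(P[...,2]>.002)&(P[...,2]<.007); q=P[m]; print('foot',len(q),cv2.minAreaRect((q[:,:2]*1000).astype(np.float32)))
    print('table z',np.median(P[(abs(P[...,0]-.5)<.1)&(abs(P[...,1]-.15)<.04)][:,2]))
plan([.5255,-.113,.25],0)
E
```

```text
scene 197 [0.5651 0.3039 0.0288] ((565.191650390625, 303.3939514160156), (62.148616790771484, 46.77338790893555), 15.347190856933594)
foot 422 ((571.9872436523438, 299.1149597167969), (198.3258819580078, 242.42103576660156), 89.6244125366211)
table z -0.0009524163903814589
side 164 [0.563  0.3053 0.0292] ((563.7991943359375, 304.8970031738281), (64.57849884033203, 51.1529541015625), 14.70007038116455)
foot 341 ((576.675048828125, 299.5386962890625), (244.07891845703125, 197.6644287109375), 0.44343048334121704)
table z -0.0009637580332989618
pos [ 0.1465 -0.6071  0.226 ] yaw 13.6 tilt 0.08 clock 0.1 w 1.001 F [ 0.4 -0.3 -0.1] q7 -0.08
tool units [ 19.37 -15.66  -0.94] turn units 1.58 deg -13.6
```

Call:
arm_command --dp '[[0.5,-0.4,0],[0.9,-0.7,0],[0.9,-0.7,0],[0.9,-0.7,0],[0.9,-0.7,0],[0.9,-0.7,0],[0.9,-0.7,0],[0.9,-0.7,0],[0.9,-0.7,0],[0.9,-0.7,0]]' --angular '[[0,0,-0.16],[0,0,0],[0,0,0],[0,0,0],[0,0,0],[0,0,0],[0,0,0],[0,0,0],[0,0,0],[0,0,0]]' --claw '[1,1,1,1,1,1,1,1,1,1]'

```text
clock: 1.1
position: [0.3123, -0.3882, 0.2267]
ee_rot: [-3.114, -0.412, 0.0]
force: [0.6, -0.4, -0.8]
width: 1.0
gripper_force: 0.0
```

Call:
arm_command --dp '[[0.9,-0.7,0],[0.9,-0.7,0],[0.9,-0.7,0],[0.9,-0.7,0],[0.9,-0.7,0],[0.9,-0.7,0],[0.9,-0.7,0],[0.9,-0.7,0],[0.9,-0.7,0],[0.4,-0.3,0]]' --angular '[[0,0,0],[0,0,0],[0,0,0],[0,0,0],[0,0,0],[0,0,0],[0,0,0],[0,0,0],[0,0,0],[0,0,0]]' --claw '[1,1,1,1,1,1,1,1,1,1]'

```text
clock: 2.1
position: [0.4753, -0.1726, 0.2267]
ee_rot: [-3.113, -0.416, -0.001]
force: [0.3, 1.0, 1.5]
width: 1.003
gripper_force: 0.0
```

```bash
python3 - <<'E'
from h import *
plan([.5255,-.113,.05],15)
im=grab('wrist');save(im,'w1.png')
E
```

```text
pos [ 0.4753 -0.1726  0.2267] yaw 15.2 tilt 0.06 clock 2.1 w 1.003 F [0.3 1.  1.5] q7 -1.14
tool units [ 2.56 -1.77  7.07] turn units 0.03 deg -0.2
```

Call:
arm_command --dp '[[0.85,-0.6,0.5],[0.85,-0.6,0.5],[0.85,-0.57,0.5],[0,0,0.5],[0,0,0]]' --angular '[[0,0,0],[0,0,0],[0,0,0],[0,0,0],[0,0,0]]' --claw '[1,1,1,1,1]'

```text
clock: 2.65
position: [0.5226, -0.1176, 0.1749]
ee_rot: [-3.114, -0.41, 0.006]
force: [0.2, -0.4, 0.1]
width: 1.002
gripper_force: 0.0
```

```bash
python3 - <<'E'
from h import *
im=grab('wrist');save(im,'w2.png')
P=cloud(im);hsv=cv2.cvtColor(im['frame'],cv2.COLOR_RGB2HSV);h,s=hsv[...,0],hsv[...,1]
m=((h<6)|(h>174))&(s>180)&(P[...,2]>.066)&(P[...,2]<.08);q=P[m]
print(m.sum(),q.mean(0),cv2.minEnclosingCircle((q[:,:2]*1000).astype(np.float32)))
plan([.5255,-.113,.05],15)
E
```

```text
2454 [ 0.52734517 -0.10954348  0.07291549] ((526.4498901367188, -109.8240737915039), 27.032739639282227)
pos [ 0.5229 -0.1183  0.1759] yaw 14.9 tilt 0.15 clock 2.7 w 1.001 F [-0.1 -0.1  0.5] q7 -1.3
tool units [ 0.17 -0.18  5.04] turn units -0.01 deg 0.1
```

View pics/w2.png

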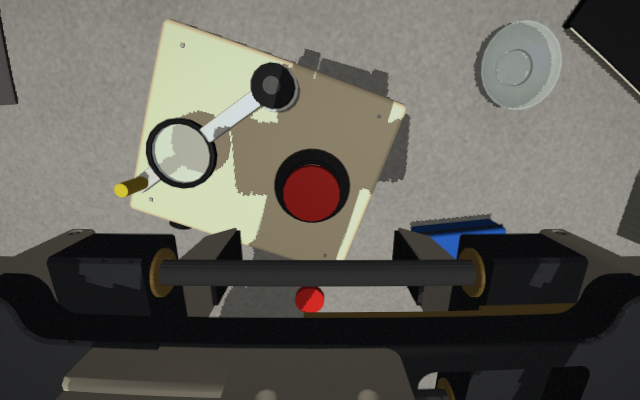

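The wrist view shows the lid at (311,193), centred between the fingers and clear of the arm and knob. I descend now.

Call:
arm_command --dp '[[0.19,-0.23,0.7],[0,0,0.9],[0,0,0.9],[0,0,0.9],[0,0,0.8],[0,0,0.5],[0,0,0.3],[0,0,0]]' --angular '[[0,0,0],[0,0,0],[0,0,0],[0,0,0],[0,0,0],[0,0,0],[0,0,0],[0,0,0]]' --claw '[1,1,1,1,1,1,1,1]' --force 8

```text
clock: 3.5
position: [0.5271, -0.111, 0.0515]
ee_rot: [3.115, 0.407, -0.001]
force: [0.9, 0.2, 0.4]
width: 0.997
gripper_force: 0.0
```

```bash
python3 - <<'E'
from h import *
plan([.526,-.1115,.05],15)
E
```

```text
pos [ 0.5271 -0.111   0.0515] yaw 14.9 tilt 0.05 clock 3.5 w 0.997 F [0.9 0.2 0.4] q7 -1.38
tool units [-0.05  0.01  0.06] turn units -0.01 deg 0.1
```

Call:
arm_command --dp '[[-0.03,0,0],[0,0,0],[0,0,0],[0,0,0],[0,0,0],[0,0,0],[0,0,0],[0,0,0]]' --angular '[[0,0,0],[0,0,0],[0,0,0],[0,0,0],[0,0,0],[0,0,0],[0,0,0],[0,0,0]]' --claw '[0.65,0.6,0.55,0.5,0.5,0.5,0.5,0.5]' --force 8

```text
clock: 4.3
position: [0.527, -0.1106, 0.0519]
ee_rot: [3.115, 0.408, 0.0]
force: [-0.6, -0.4, 2.1]
width: 0.587
gripper_force: 8.0
```

Call:
arm_command --dp '[[0,0,0],[0,0,-0.2],[0,0,-0.3],[0,0,-0.5],[0,0,-0.7],[0,0,-0.8],[0,0,-0.8],[0,0,-0.8],[0,0,-0.6],[0,0,-0.3]]' --angular '[[0,0,0],[0,0,0],[0,0,0],[0,0,0],[0,0,0],[0,0,0],[0,0,0],[0,0,0],[0,0,0],[0,0,0]]' --claw '[0.45,0.45,0.45,0.45,0.45,0.45,0.45,0.45,0.45,0.45]' --force 12

```text
clock: 5.3
position: [0.5276, -0.1106, 0.1791]
ee_rot: [3.114, 0.408, 0.004]
force: [-0.4, 0.1, -0.5]
width: 0.581
gripper_force: 12.0
```

```bash
python3 - <<'E'
from h import *
im=grab('side')
w=grab('wrist')
a=cv2.resize(im['frame'][150:310,250:410],(400,400)); b=cv2.resize(w['frame'],(400,250)); b=cv2.copyMakeBorder(b,0,150,0,0,0)
cv2.imwrite('pics/lift.png',np.hstack([a,b])[:,:,::-1])
plan([.5645,.304,.18],15)
E
```

```text
pos [ 0.5275 -0.1106  0.1782] yaw 14.9 tilt 0.14 clock 5.4 w 0.582 F [-0.4 -0.  -1.3] q7 -1.32
tool units [  5.71 -15.64  -0.08] turn units -0.01 deg 0.1
```

View pics/lift.png

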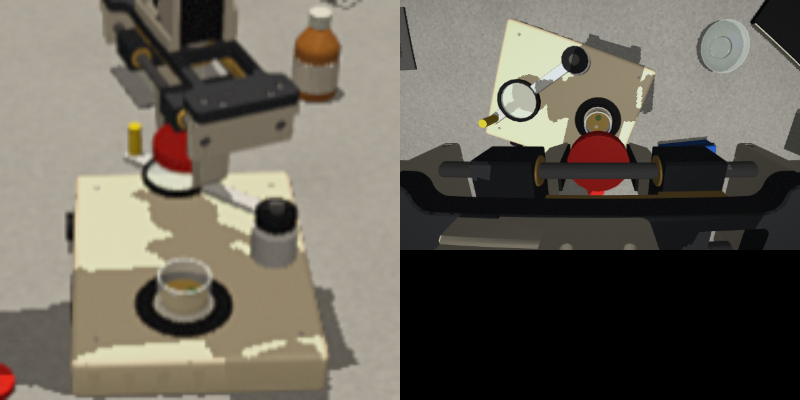

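The lid is held level and the dish is still in its seat (right panel, 597,120). I carry it to the rest.

Call:
arm_command --dp '[[0.2,-0.5,0],[0.36,-0.98,0],[0.36,-0.98,0],[0.36,-0.98,0],[0.36,-0.98,0],[0.36,-0.98,0],[0.36,-0.98,0],[0.36,-0.98,0],[0.36,-0.98,0],[0.36,-0.98,0]]' --angular '[[0,0,0],[0,0,0],[0,0,0],[0,0,0],[0,0,0],[0,0,0],[0,0,0],[0,0,0],[0,0,0],[0,0,0]]' --claw '[0.45,0.45,0.45,0.45,0.45,0.45,0.45,0.45,0.45,0.45]'

```text
clock: 6.4
position: [0.5488, 0.1389, 0.1756]
ee_rot: [-3.115, -0.41, 0.003]
force: [-0.6, -0.1, -0.5]
width: 0.583
gripper_force: 12.0
```

Call:
arm_command --dp '[[0.36,-0.98,0],[0.36,-0.98,0],[0.36,-0.98,0],[0.36,-0.98,0],[0.36,-0.98,0],[0.36,-0.98,0],[0.12,-0.4,0],[0,0,0]]' --angular '[[0,0,0],[0,0,0],[0,0,0],[0,0,0],[0,0,0],[0,0,0],[0,0,0],[0,0,0]]' --claw '[0.45,0.45,0.45,0.45,0.45,0.45,0.45,0.45]'

```text
clock: 7.2
position: [0.563, 0.3053, 0.1757]
ee_rot: [-3.114, -0.414, 0.003]
force: [-0.1, -0.2, -0.8]
width: 0.583
gripper_force: 12.0
```

```bash
python3 - <<'E'
from h import *
plan([.5645,.304,.10],15)
tiles=[]
o=arm.observe();p0=o['position'];R=Rn.from_rotvec(o['ee_rot']).as_matrix()
for n in('scene','side','wrist'):
    im=grab(n);P=cloud(im);hsv=cv2.cvtColor(im['frame'],cv2.COLOR_RGB2HSV);h,s=hsv[...,0],hsv[...,1]
    m=((h<6)|(h>174))&(s>150)&(np.hypot(P[...,0]-p0[0],P[...,1]-p0[1])<.06)&(P[...,2]>.1)
    q=P[m]; l=(q-p0)@R
    print(n,m.sum(),l.min(0).round(4),l.max(0).round(4))
    u=im['frame'].min(-1); reg=(abs(P[...,0]-.565)<.06)&(abs(P[...,1]-.304)<.06)
    k=reg&(u>120)&(P[...,2]>.024)&(P[...,2]<.038);q=P[k]
    if len(q)>20: print(' rest',len(q),q.mean(0).round(4),cv2.minAreaRect((q[:,:2]*1000).astype(np.float32)))
    tiles.append(im['frame'])
cv2.imwrite('pics/over.png',np.vstack([np.hstack([cv2.resize(tiles[0][80:230,310:460],(400,300)),cv2.resize(tiles[1][80:230,250:400],(400,300))]),np.hstack([cv2.resize(tiles[2],(480,300)),np.zeros((300,320,3),np.uint8)])])[:,:,::-1])
E
```

```text
pos [0.563  0.3053 0.1757] yaw 15.1 tilt 0.11 clock 7.2 w 0.583 F [-0.1 -0.2 -0.8] q7 -2.06
tool units [0.05 0.07 3.03] turn units 0.02 deg -0.1
scene 14 [-0.002  -0.0076 -0.1437] [ 0.0239  0.0274 -0.0137]
 rest 81 [0.5481 0.3031 0.0288] ((549.8026123046875, 299.87908935546875), (28.437894821166992, 44.752349853515625), 13.463252067565918)
side 118 [-0.0305 -0.027  -0.0236] [ 0.003   0.0291 -0.0092]
 rest 77 [0.5465 0.3064 0.029 ] ((556.3848266601562, 305.2833251953125), (50.66368865966797, 46.61252975463867), 17.832555770874023)
wrist 4944 [-0.0267 -0.0237 -0.0832] [ 0.0271  0.0299 -0.0029]
 rest 2026 [0.5684 0.3064 0.03  ] ((568.0116577148438, 306.81268310546875), (58.70105743408203, 44.69955825805664), 15.261056900024414)
```

View pics/over.png

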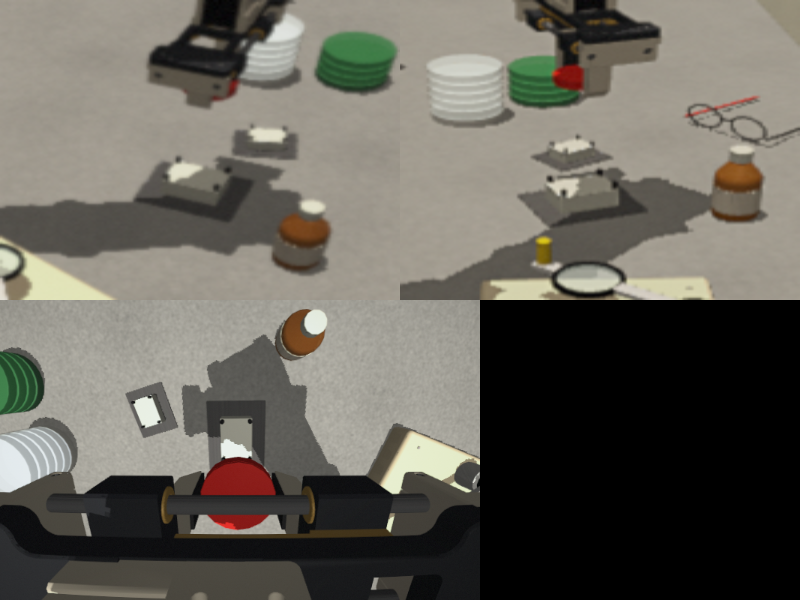

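The lid is over the large rest. The rear pegs are at (222,421) and (250,421) in the wrist panel. I go lower and check from near.

Call:
arm_command --dp '[[0.02,0,0.5],[0,0,0.8],[0,0,0.8],[0,0,0.8],[0,0,0.5],[0,0,0],[0,0,0]]' --angular '[[0,0,0.02],[0,0,0],[0,0,0],[0,0,0],[0,0,0],[0,0,0],[0,0,0]]' --claw '[0.45,0.45,0.45,0.45,0.45,0.45,0.45]'

```text
clock: 8.05
position: [0.5651, 0.3029, 0.0919]
ee_rot: [3.116, 0.403, 0.0]
force: [-0.7, 0.9, -0.6]
width: 0.581
gripper_force: 12.0
```

```bash
python3 - <<'E'
from h import *
plan([.5645,.304,.024],15)
o=arm.observe();p0=o['position'];R=Rn.from_rotvec(o['ee_rot']).as_matrix()
T={}
for n in('scene','side','wrist'):
    im=grab(n);T[n]=im['frame'];P=cloud(im);hsv=cv2.cvtColor(im['frame'],cv2.COLOR_RGB2HSV);h,s=hsv[...,0],hsv[...,1]
    L=(P-p0)@R
    m=((h<6)|(h>174))&(s>150)&(np.hypot(L[...,0],L[...,1])<.05)&(L[...,2]<-.019)&(L[...,2]>-.03)
    l=L[m]
    if len(l): print(n,'lid',len(l),np.percentile(l,[1,50,99],axis=0).round(4).tolist())
    u=im['frame'].min(-1); reg=(abs(P[...,0]-.565)<.07)&(abs(P[...,1]-.304)<.07)
    k=reg&(u>60)&(P[...,2]>.025)&(P[...,2]<.034);l=L[k]
    if len(l): print(n,'rest',len(l),np.percentile(l,[1,50,99],axis=0).round(4).tolist())
    k=reg&(P[...,2]>.001)&(P[...,2]<.008)&(u<90);l=L[k]
    if len(l): print(n,'foot',len(l),np.percentile(l,[1,50,99],axis=0).round(4).tolist())
cv2.imwrite('pics/over2.png',np.vstack([np.hstack([cv2.resize(T['scene'][110:230,320:440],(400,300)),cv2.resize(T['side'][100:220,260:380],(400,300))]),cv2.resize(T['wrist'][80:320,160:480],(800,300))])[:,:,::-1])
E
```

```text
pos [0.5651 0.3029 0.0919] yaw 14.7 tilt 0.0 clock 8.05 w 0.581 F [-0.7  0.9 -0.6] q7 -2.09
tool units [-0.01 -0.05  2.72] turn units -0.03 deg 0.3
scene lid 2 [[0.02, 0.01, -0.0229], [0.021, 0.0123, -0.0216], [0.0219, 0.0146, -0.0203]]
scene rest 250 [[-0.0295, -0.0224, 0.0588], [0.0022, 0.0023, 0.0633], [0.0332, 0.0255, 0.0663]]
scene foot 433 [[-0.0515, -0.0621, 0.0849], [0.0181, 0.0232, 0.0888], [0.0709, 0.0694, 0.0909]]
side lid 74 [[-0.0286, -0.0259, -0.0237], [-0.0151, -0.004, -0.0207], [0.0, 0.0244, -0.0191]]
side rest 215 [[-0.0338, -0.027, 0.0596], [-0.0034, -0.0013, 0.063], [0.0296, 0.0229, 0.0666]]
side foot 340 [[-0.0555, -0.0419, 0.0844], [-0.0127, 0.0233, 0.0888], [0.0599, 0.0663, 0.0908]]
wrist lid 4495 [[-0.0246, -0.0251, -0.0231], [0.0097, -0.0008, -0.0218], [0.0262, 0.0234, -0.0202]]
wrist rest 2135 [[-0.0002, -0.0254, 0.0604], [0.0179, -0.0032, 0.0619], [0.0339, 0.0194, 0.0647]]
wrist foot 5129 [[-0.0218, -0.0469, 0.0862], [0.0361, 0.0009, 0.0879], [0.0568, 0.0418, 0.0906]]
```

View pics/over2.png

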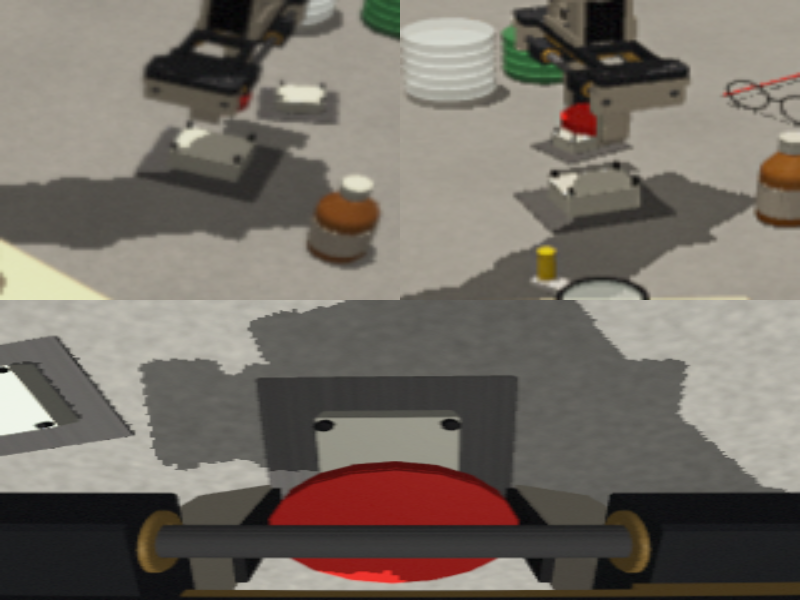

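The near view shows the rest square to the gripper, with pegs at (323,426) and (450,425). It sits about 1.6 mm towards tool -y. I correct for that and lower.

Call:
arm_command --dp '[[0.02,-0.06,0.4],[0,0,0.6],[0,0,0.6],[0,0,0.5],[0,0,0.3],[0,0,0.1],[0,0,0],[0,0,0]]' --angular '[[0,0,-0.02],[0,0,0],[0,0,0],[0,0,0],[0,0,0],[0,0,0],[0,0,0],[0,0,0]]' --claw '[0.45,0.45,0.45,0.45,0.45,0.45,0.45,0.45]'

```text
clock: 9.0
position: [0.5653, 0.3051, 0.0296]
ee_rot: [-3.115, -0.408, -0.001]
force: [0.7, 0.2, -0.6]
width: 0.582
gripper_force: 12.0
```

Call:
arm_command --dp '[[0,0,0.08],[0,0,0.08],[0,0,0.06],[0,0,0]]' --angular '[[0,0,0],[0,0,0],[0,0,0],[0,0,0]]' --claw '[0.45,0.45,0.45,0.45]'

```text
clock: 9.4
position: [0.5649, 0.3047, 0.0235]
ee_rot: [3.115, 0.408, -0.0]
force: [-0.5, -0.4, -0.8]
width: 0.579
gripper_force: 12.0
```

Call:
arm_command --dp '[[0,0,0.05],[0,0,0.04],[0,0,0]]' --angular '[[0,0,0],[0,0,0],[0,0,0]]' --claw '[0.45,0.45,0.45]'

```text
clock: 9.7
position: [0.5651, 0.3049, 0.0219]
ee_rot: [3.115, 0.408, 0.001]
force: [-1.2, -1.3, 4.3]
width: 0.581
gripper_force: 12.0
```

Call:
arm_command --dp '[[0,0,0],[0,0,0],[0,0,0],[0,0,0],[0,0,0],[0,0,0],[0,0,0]]' --angular '[[0,0,0],[0,0,0],[0,0,0],[0,0,0],[0,0,0],[0,0,0],[0,0,0]]' --claw '[0.6,0.64,0.7,0.8,0.9,0.9,0.9]'

```text
clock: 10.4
position: [0.565, 0.3048, 0.0214]
ee_rot: [3.115, 0.408, -0.0]
force: [-0.1, -0.2, -0.2]
width: 0.896
gripper_force: 0.0
```

Call:
arm_command --dp '[[0,0,-0.2],[0,0,-0.4],[0,0,-0.7],[0,0,-0.9],[0,0,-0.9],[0,0,-0.9],[0,0,-0.9],[0,0,-0.8],[0,0.8,0],[0,0.9,0]]' --angular '[[0,0,0],[0,0,0],[0,0,0],[0,0,0],[0,0,0],[0,0,0],[0,0,0],[0,0,0],[0,0,0],[0,0,0]]' --claw '[0.9,0.9,0.9,0.9,0.9,0.8,0.7,0.6,0.6,0.6]'

```text
clock: 11.4
position: [0.5761, 0.2649, 0.166]
ee_rot: [-3.113, -0.412, -0.004]
force: [-0.3, -0.5, -1.0]
width: 0.604
gripper_force: 0.0
```

```bash
python3 - <<'E'
from h import *
T={}
for n in('scene','side','wrist'):
    im=grab(n);T[n]=im['frame'];P=cloud(im);hsv=cv2.cvtColor(im['frame'],cv2.COLOR_RGB2HSV);h,s=hsv[...,0],hsv[...,1]
    m=((h<6)|(h>174))&(s>150)&(np.hypot(P[...,0]-.565,P[...,1]-.305)<.05)&(P[...,2]>.02);l=P[m]
    if len(l): print(n,'lid',len(l),np.percentile(l,[2,50,98],axis=0).round(4).tolist())
    if len(l)>50:
        q=l[l[:,2]>np.percentile(l[:,2],50)-.002]; A=np.c_[q[:,:2]-q[:,:2].mean(0),np.ones(len(q))]; print('plane slope',np.linalg.lstsq(A,q[:,2],rcond=None)[0].round(3))
    yel=(h>18)&(h<32)&(s>170)&(P[...,2]>.095)&(P[...,2]<.13)&(np.hypot(P[...,0]-.502,P[...,1]-.036)<.04);l=P[yel]
    if len(l): print(n,'knob',len(l),np.percentile(l,[2,50,98],axis=0).round(4).tolist())
cv2.imwrite('pics/placed.png',np.vstack([np.hstack([cv2.resize(T['scene'][110:230,320:440],(400,300)),cv2.resize(T['side'][100:220,260:380],(400,300))]),np.hstack([cv2.resize(T['wrist'],(480,300)),np.zeros((300,320,3),np.uint8)])])[:,:,::-1])
plan([.501,.0365,.20],0)
E
```

```text
scene lid 222 [[0.5405, 0.2765, 0.0319], [0.5667, 0.2977, 0.0413], [0.5899, 0.3235, 0.0453]]
plane slope [ 0.011 -0.001  0.042]
scene knob 29 [[0.4981, 0.0323, 0.0964], [0.5038, 0.0347, 0.1109], [0.507, 0.0404, 0.1166]]
side lid 196 [[0.5373, 0.2768, 0.0328], [0.5606, 0.2964, 0.0416], [0.5837, 0.3272, 0.0445]]
plane slope [ 0.001 -0.006  0.042]
side knob 41 [[0.4948, 0.0321, 0.0955], [0.4991, 0.0351, 0.1079], [0.502, 0.0425, 0.1163]]
wrist lid 2099 [[0.5407, 0.2816, 0.0382], [0.5661, 0.305, 0.0429], [0.5899, 0.3284, 0.0443]]
plane slope [-0.002 -0.001  0.043]
pos [0.5769 0.2619 0.1649] yaw 14.8 tilt 0.07 clock 11.55 w 0.603 F [-0.2  0.5 -0. ] q7 -2.0
tool units [-5.23  7.94 -1.4 ] turn units 1.72 deg -14.8
```

View pics/placed.png

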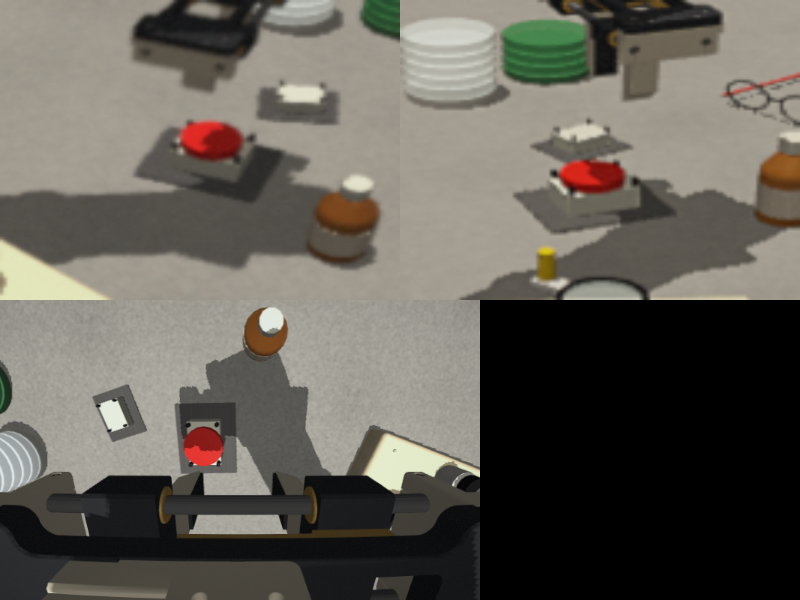

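The lid lies flat between the pegs (wrist panel 204,447; its top is level at z of about 0.043 and centred). Next is the knob.

Call:
arm_command --dp '[[-0.3,0.4,0],[-0.57,0.86,0],[-0.57,0.86,0],[-0.57,0.86,0],[-0.57,0.86,0],[-0.57,0.86,0],[-0.57,0.86,0],[-0.57,0.86,0],[-0.57,0.86,0],[-0.4,0.6,0]]' --angular '[[0,0,0],[0,0,0],[0,0,0],[0,0,0],[0,0,0],[0,0,0],[0,0,0],[0,0,0],[0,0,0],[0,0,0]]' --claw '[0.6,0.6,0.6,0.6,0.6,0.6,0.6,0.6,0.6,0.6]'

```text
clock: 12.55
position: [0.4985, 0.0382, 0.1642]
ee_rot: [3.115, 0.408, -0.0]
force: [0.2, 0.2, 0.0]
width: 0.595
gripper_force: 0.0
```

Call:
arm_command --dp '[[0,0,0],[0,0,0],[0,0,0],[0,0,0],[0,0,0],[0,0,0],[0,0,0],[0,0,0]]' --angular '[[0,0,0.6],[0,0,0.8],[0,0,0.8],[0,0,0.8],[0,0,0.8],[0,0,0.8],[0,0,0.6],[0,0,0]]' --claw '[0.6,0.6,0.6,0.6,0.6,0.6,0.6,0.6]'

```text
clock: 13.35
position: [0.4992, 0.0401, 0.1642]
ee_rot: [-3.036, 0.807, 0.0]
force: [0.2, 0.4, -0.9]
width: 0.601
gripper_force: 0.0
```

```bash
python3 - <<'E'
from h import *
plan([.5005,.0365,.09],-30)
im=grab('wrist');P=cloud(im);hsv=cv2.cvtColor(im['frame'],cv2.COLOR_RGB2HSV);h,s=hsv[...,0],hsv[...,1]
yel=(h>18)&(h<32)&(s>170)&(P[...,2]>.08)&(P[...,2]<.13)&(np.hypot(P[...,0]-.502,P[...,1]-.036)<.04);l=P[yel]
if len(l): print('knob',len(l),np.percentile(l,[2,50,98],axis=0).round(4).tolist())
save(im,'w5.png')
E
```

```text
pos [0.4992 0.0401 0.1642] yaw -29.8 tilt 0.01 clock 13.35 w 0.601 F [ 0.2  0.4 -0.9] q7 -2.35
tool units [0.12 0.1  2.97] turn units 0.03 deg -0.2
knob 270 [[0.497, 0.035, 0.0906], [0.504, 0.0391, 0.1153], [0.5075, 0.0449, 0.1172]]
```

View pics/w5.png

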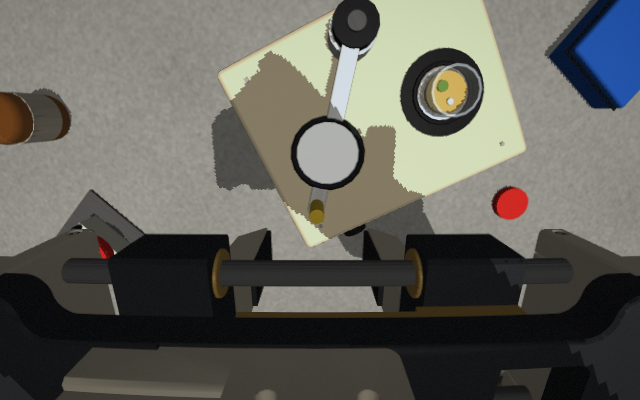

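The knob at (317,212) is centred between the fingers. I descend and grip it.

Call:
arm_command --dp '[[0.12,0.03,0.4],[0,0,0.7],[0,0,0.7],[0,0,0.6],[0,0,0.4],[0,0,0.1],[0,0,0]]' --angular '[[0,0,0],[0,0,0],[0,0,0],[0,0,0],[0,0,0],[0,0,0],[0,0,0]]' --claw '[0.6,0.6,0.6,0.6,0.6,0.5,0.4]' --force 20

```text
clock: 14.1
position: [0.5018, 0.0373, 0.0912]
ee_rot: [3.036, -0.806, -0.001]
force: [-0.2, 1.3, -0.6]
width: 0.475
gripper_force: 0.0
```

Call:
arm_command --dp '[[0,0,0],[0,0,0],[0,0,0],[0,0,0],[0,0,0],[0,0,0],[0,0,0],[0,0,0]]' --angular '[[0,0,0],[0,0,0],[0,0,0],[0,0,0],[0,0,0],[0,0,0],[0,0,0],[0,0,0]]' --claw '[0.3,0.2,0.15,0.1,0.05,0.05,0.05,0.05]' --force 20

```text
clock: 14.9
position: [0.5022, 0.0377, 0.0917]
ee_rot: [-3.036, 0.806, -0.001]
force: [0.2, 3.0, 4.2]
width: 0.123
gripper_force: 20.0
```

```bash
cat > arc.py <<'E'
from h import *
import sys
piv=np.array([.608,-.058])
o=arm.observe();p=o['position'];r=p[:2]-piv
th=np.degrees(np.arctan2(r[1],r[0]))%360
print('radius',np.hypot(*r).round(4),'arm angle',th.round(1),'grip',o['gripper_force'])
t=np.array([-r[1],r[0]])/np.hypot(*r);print('tangential F',(o['force'][:2]@t).round(2),'radial F',(o['force'][:2]@r/np.hypot(*r)).round(2))
plan([*p],-30,o)
E
python3 arc.py
```

```text
radius 0.1427 arm angle 137.9 grip 20.00069886445999
tangential F -2.35 radial F 1.84
pos [0.5022 0.0377 0.0917] yaw -29.7 tilt 0.04 clock 14.9 w 0.123 F [0.2 3.  4.2] q7 -2.37
tool units [0. 0. 0.] turn units 0.03 deg -0.3
```

```bash
cat > rows.py <<'E'
from h import *
import sys
def rows(a0,a1,n,dyaw,piv=(.6098,-.0595),rad=.145,z=.0917):
    o=arm.observe();p=o['position'].copy();R=Rn.from_rotvec(o['ee_rot']).as_matrix();out=[]
    for a in np.radians(np.linspace(a0,a1,n+1)[1:]):
        q=np.array([piv[0]+rad*np.cos(a),piv[1]+rad*np.sin(a),z])
        d=(R.T@(q-p)/.025).round(2);out.append(d.tolist())
        p=p+R@d*.025; R=Rn.from_euler('z',dyaw,degrees=True).as_matrix()@R
    print(out,'turn',round(-np.radians(dyaw)/.15,3))
if __name__=='__main__': a=list(map(float,sys.argv[1:5])); rows(a[0],a[1],int(a[2]),a[3])
E
python3 rows.py 137.9 172.9 10 3
```

```text
[[-0.07, 0.35, 0.0], [-0.06, 0.35, -0.0], [-0.06, 0.35, -0.0], [-0.05, 0.35, -0.0], [-0.06, 0.35, -0.0], [-0.05, 0.35, -0.0], [-0.04, 0.35, -0.0], [-0.05, 0.35, -0.0], [-0.04, 0.35, -0.0], [-0.04, 0.36, -0.0]] turn -0.349
```

Call:
arm_command --dp '[[-0.07,0.35,0],[-0.06,0.35,0],[-0.06,0.35,0],[-0.05,0.35,0],[-0.06,0.35,0],[-0.05,0.35,0],[-0.04,0.35,0],[-0.05,0.35,0],[-0.04,0.35,0],[-0.04,0.36,0]]' --angular '[[0,0,-0.35],[0,0,-0.35],[0,0,-0.35],[0,0,-0.35],[0,0,-0.35],[0,0,-0.35],[0,0,-0.35],[0,0,-0.35],[0,0,-0.35],[0,0,-0.35]]' --claw '[0.05,0.05,0.05,0.05,0.05,0.05,0.05,0.05,0.05,0.05]' --force 25

```text
clock: 15.9
position: [0.4673, -0.0418, 0.0919]
ee_rot: [-3.141, -0.014, -0.005]
force: [6.1, 3.9, -2.5]
width: 0.124
gripper_force: 25.0
```

```bash
python3 arc.py; python3 rows.py 172.9 204.4 9 3
```

```text
radius 0.1417 arm angle 173.4 grip 25.0002059340477
tangential F -4.53 radial F -5.59
pos [ 0.4673 -0.0418  0.0919] yaw 0.5 tilt 0.2 clock 15.9 w 0.124 F [ 6.1  3.9 -2.5] q7 -1.76
tool units [0. 0. 0.] turn units 3.55 deg -30.5
[[-0.09, 0.34, 0.01], [-0.03, 0.36, -0.0], [-0.03, 0.35, -0.0], [-0.03, 0.35, -0.0], [-0.02, 0.36, -0.01], [-0.02, 0.35, 0.0], [-0.02, 0.35, 0.0], [-0.02, 0.36, 0.0], [-0.01, 0.35, 0.0]] turn -0.349
```

Call:
arm_command --dp '[[0.0,0.34,0],[-0.01,0.35,0],[-0.01,0.35,0],[-0.02,0.35,0],[-0.02,0.35,0],[-0.02,0.35,0],[-0.02,0.35,0],[-0.01,0.35,0],[0,0,0]]' --angular '[[0,0,-0.35],[0,0,-0.35],[0,0,-0.35],[0,0,-0.35],[0,0,-0.35],[0,0,-0.35],[0,0,-0.35],[0,0,-0.35],[0,0,0]]' --claw '[0.05,0.05,0.05,0.05,0.05,0.05,0.05,0.05,0.05]' --force 25

```text
clock: 16.8
position: [0.4768, -0.1107, 0.0917]
ee_rot: [-3.07, -0.666, -0.002]
force: [0.5, 6.4, 5.0]
width: 0.123
gripper_force: 25.0
```

```bash
python3 arc.py
```

```text
radius 0.1413 arm angle 201.9 grip 24.99991089105606
tangential F -5.75 radial F -2.84
pos [ 0.4768 -0.1107  0.0917] yaw 24.5 tilt 0.09 clock 16.8 w 0.123 F [0.5 6.4 5. ] q7 -1.25
tool units [0. 0. 0.] turn units 6.34 deg -54.5
```

Call:
arm_command --dp '[[0,0.2,0],[0,0.2,0],[0,0.2,0],[0,0.15,0],[0,0,0]]' --angular '[[0,0,-0.25],[0,0,-0.25],[0,0,-0.25],[0,0,-0.15],[0,0,0]]' --claw '[0.05,0.05,0.05,0.05,0.05]' --force 30

```text
clock: 17.3
position: [0.4846, -0.1268, 0.0916]
ee_rot: [-3.018, -0.871, -0.0]
force: [-0.6, 6.0, 6.4]
width: 0.12
gripper_force: 30.0
```

```bash
python3 arc.py
```

```text
radius 0.1412 arm angle 209.1 grip 30.001324117183685
tangential F -5.57 radial F -2.4
pos [ 0.4846 -0.1268  0.0916] yaw 32.2 tilt 0.04 clock 17.3 w 0.12 F [-0.6  6.   6.4] q7 -1.1
tool units [0. 0. 0.] turn units 7.24 deg -62.2
```

Call:
arm_command --dp '[[0,0.08,0],[0,0.08,0],[0,0.05,0],[0,0,0]]' --angular '[[0,0,0],[0,0,0],[0,0,0],[0,0,0]]' --claw '[0.05,0.05,0.05,0.05]'

```text
clock: 17.7
position: [0.487, -0.1307, 0.0916]
ee_rot: [-3.017, -0.871, 0.001]
force: [-1.9, 6.4, 7.0]
width: 0.118
gripper_force: 30.0
```

```bash
python3 arc.py
```

```text
radius 0.1412 arm angle 211.0 grip 30.002585649490356
tangential F -6.49 radial F -1.65
pos [ 0.487  -0.1307  0.0916] yaw 32.2 tilt 0.07 clock 17.7 w 0.118 F [-1.9  6.4  7. ] q7 -1.1
tool units [0. 0. 0.] turn units 7.24 deg -62.2
```

Call:
arm_command --dp '[[0,0.06,0],[0,0.04,0],[0,0,0]]' --angular '[[0,0,0],[0,0,0],[0,0,0]]' --claw '[0.05,0.05,0.05]'

```text
clock: 18.0
position: [0.4881, -0.1328, 0.0915]
ee_rot: [-3.017, -0.871, 0.001]
force: [-2.8, 6.3, 7.7]
width: 0.122
gripper_force: 30.0
```

```bash
python3 arc.py
```

```text
radius 0.1413 arm angle 212.0 grip 30.00208228826523
tangential F -6.83 radial F -1.0
pos [ 0.4881 -0.1328  0.0915] yaw 32.2 tilt 0.08 clock 18.0 w 0.122 F [-2.8  6.3  7.7] q7 -1.09
tool units [0. 0. 0.] turn units 7.24 deg -62.2
```

Call:
arm_command --dp '[[0,0.05,0],[0,0.05,0],[0,0,0]]' --angular '[[0,0,0],[0,0,0],[0,0,0]]' --claw '[0.05,0.05,0.05]'

```text
clock: 18.3
position: [0.4892, -0.1347, 0.0915]
ee_rot: [-3.017, -0.871, 0.002]
force: [-3.6, 6.1, 8.8]
width: 0.119
gripper_force: 30.0
```

```bash
python3 arc.py
```

```text
radius 0.1414 arm angle 212.8 grip 30.003065764904022
tangential F -7.08 radial F -0.34
pos [ 0.4892 -0.1347  0.0915] yaw 32.2 tilt 0.12 clock 18.3 w 0.119 F [-3.6  6.1  8.8] q7 -1.09
tool units [0. 0. 0.] turn units 7.24 deg -62.2
```

Call:
arm_command --dp '[[0,0.05,0],[0,0.05,0],[0,0,0]]' --angular '[[0,0,0],[0,0,0],[0,0,0]]' --claw '[0.05,0.05,0.05]'

```text
clock: 18.6
position: [0.4894, -0.1351, 0.0914]
ee_rot: [-3.014, -0.872, 0.005]
force: [-8.2, 11.7, 12.6]
width: 0.122
gripper_force: 30.0
```

```bash
python3 arc.py
```

```text
radius 0.1414 arm angle 213.1 grip 30.012018084526062
tangential F -14.32 radial F 0.51
pos [ 0.4894 -0.1351  0.0914] yaw 32.3 tilt 0.27 clock 18.6 w 0.122 F [-8.2 11.7 12.6] q7 -1.09
tool units [0. 0. 0.] turn units 7.25 deg -62.3
```

It is against the stop: the force jumped from 7 to 14 N with hardly any motion. I add a little preload and check.

Call:
arm_command --dp '[[0,0.05,0],[0,0,0],[0,0,0],[0,0,0],[0,0,0]]' --angular '[[0,0,0],[0,0,0],[0,0,0],[0,0,0],[0,0,0]]' --claw '[0.05,0.05,0.05,0.05,0.05]'

```text
clock: 19.1
position: [0.4895, -0.1354, 0.0913]
ee_rot: [-3.013, -0.873, 0.006]
force: [-9.7, 14.5, 14.4]
width: 0.125
gripper_force: 30.0
```

```bash
python3 arc.py; python3 - <<'E'
from h import *
T=[grab(n)['frame'] for n in('scene','side','wrist')]
cv2.imwrite('pics/final.png',np.vstack([np.hstack([cv2.resize(T[0][130:330,200:467],(400,300)),cv2.resize(T[1][130:330,200:467],(400,300))]),np.hstack([cv2.resize(T[2],(480,300)),np.zeros((300,320,3),np.uint8)])])[:,:,::-1])
E
```

```text
radius 0.1415 arm angle 213.2 grip 30.017221570014954
tangential F -17.5 radial F 0.2
pos [ 0.4895 -0.1354  0.0913] yaw 32.3 tilt 0.34 clock 19.1 w 0.125 F [-9.7 14.5 14.4] q7 -1.08
tool units [0. 0. 0.] turn units 7.25 deg -62.3
```

View pics/final.png

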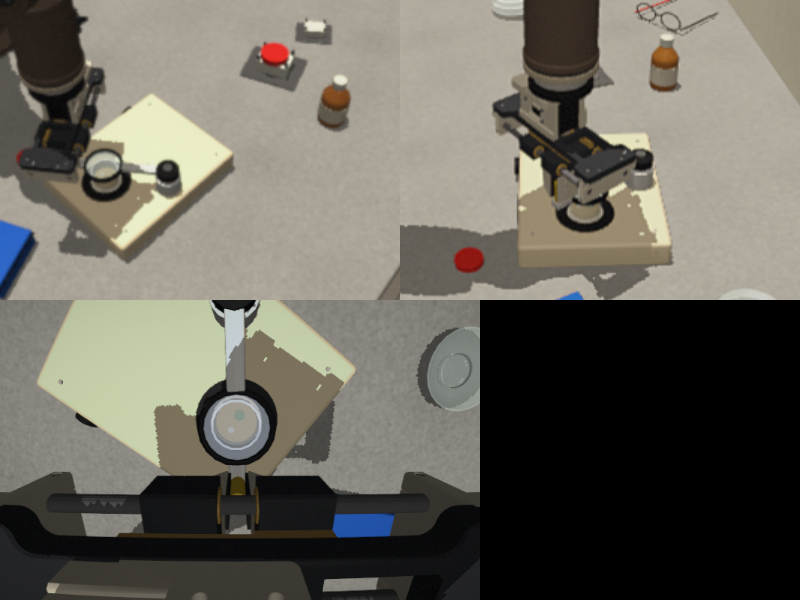

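The lens (wrist panel 236,420) is over the dish, which is still in its seat. The knob is held against its stop, and the lid is on the rest (scene panel 273,55). I hand the job in.

```bash
python3 -c "
from cell import arm
print(arm.sign_off())"
```

```text
the job is handed in; nothing more can be done
None
```

The lid lies flat between the four pegs of the large rest and has been released, and the gripper is holding the magnifier against its stop with the lens over the dish; the job was handed in at about 19 s on the robot's clock, and no verdict was shown.

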